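# Set the levelling foot and hold the level pressed

### The job

Slide the yellow spirit level along its track to the red end stop, then adjust the sprung shelf by its red foot knob so that, with the level pressed firmly down by its black grip and the foot bearing firmly on the brass rest under it, the bubble stands between the two black rings. Finish while still holding the level pressed down like that, with the level at the stop and the bubble between the rings, and leave the other things on the counter where they are.

Things in the scene. Friction and masses are not known exactly. Their poses are not given: they have to be found in the camera images.
- stand: Fixed dark steel base, 100 x 300 x 12 mm. Origin: centre of its underside, on the counter; local y is its long axis, +y the end with the foot knob. Carries a hinged aluminium shelf (78 x 295 x 8 mm): hinge along x at y = -110, z = 40 mm. A spring holds the shelf's foot end up, off the rest; 4 to 5 N on the level's grip at the end stop brings it down to level, more is carried by the foot.
- shelf (a joint): Shelf angle (rad) in the stand: 0 = level, positive = foot end (+y) too high. With nothing pressing it rests at its upper stop, +0.030; it can go down to -0.035 if the foot lets it.
- level (a joint): Travel (m) of the spirit level along its track on the shelf towards the foot end: 0 to 0.090 (0.090 = against the red end stop). Friction about 1.5 N; it stays where it is left. The level is captive in the track: it can only be slid, and the shelf tips with it.
- level_grip (a point): Centre of the top of the level's black grip block, 24 x 24 mm, rising 27 mm above the level's yellow body (26 mm wide, 110 long); 100 mm above the counter with the shelf level. Axes as the stand (y along the track). Pinch it across x to slide the level; press it down pinched or from above, 12 to 20 N suits. The vial's middle is 56 mm from it along -y.
- bubble (a joint): Position (m) of the white bubble in the green vial from the middle: positive = towards the foot end (that end is high). It reads 0.9 m per rad of shelf angle, +0.027 with nothing pressing, and takes about 2 s to settle after a movement. The bubble is 14 mm long and lies between the black rings within +-0.004.
- vial_centre (a point): Middle of the green vial (70 mm long, 16 mm thick), half-way between the two black rings, which stand 22 mm apart.
- foot_knob (a joint): Turn (rad) of the foot knob, -1.6 to 1.6, positive = clockwise from above = foot longer = shelf higher. 1 rad moves the screw 3.5 mm and, with the shelf pressed onto the foot, the bubble 13.4 mm. Friction 0.15 N m, stays as left; it rides on the shelf 235 mm from the hinge. The level setting is within 0.3 of 0 but differs each time; the foot starts too long: turn it anticlockwise.
- knob_grip (a point): Centre of the top of the knob's red grip bar, on its axis: bar 42 mm long (along this point's x), 12 mm thick (y), 26 mm high above its black flange (42 mm across). 88 mm above the counter with the shelf level; 80 mm from the level's grip when that is at the stop.
- foot_screw: Steel levelling screw under the knob with an 18 mm round pad at its lower end; origin on the knob's axis at mid thickness of the shelf, the pad's face 18 mm below it.
- rest: Brass rest, 24 mm across, on the stand under the foot; origin at the centre of its top, about 22 mm above the counter. Its height differs by up to 1 mm. The foot's pad stands on it when the shelf is pressed.
- carton: Bystander: grey and white bearing carton, 64 x 64 x 26 mm, left of the stand. Origin under its centre.
- big_seal: Bystander: black ring seal, 72 mm across, 10 mm thick, lying right of the stand. Origin under its centre.
- bearing: Bystander: steel ball bearing, 62 mm across, 17 mm thick, lying right of the stand. Origin under its centre.

How it is judged:
By the outcome, as a careful person would: the job done as asked, in the order asked, and still so for the second after the job is handed in, while the arm keeps its last pose, push and grip.
It also fails if it takes over 61 s, if anything falls off the work surface, if the arm or the gripper's body presses on something with over 40 N, if the wrist force passes 120 N, or if a joint passes its speed limit or range.

### The arm

A 6-joint arm with a two-finger parallel gripper is mounted at the origin on a cart in front of the work surface, level with it; the furniture and walls round the work are solid. World frame = base frame: x ahead of the robot, y to its left, z up, the work surface at z = 0. Lengths are in m, angles in rad, forces in N, time in s.
With the tool pointing down it reaches from about 0.35 to 0.8 m from the base axis. Payload 7.3 kg.
Tool frame: the origin (TCP) lies on the centre line of the jaws, within the pads' length; the fingertips stand 11 mm ahead of it and the grasp point (between the pads) lies 8 mm behind it; z points along the fingers, y is the line along which they close (so a half turn about z gives the same grasp; the last joint's range is limited). The gripper opens to 85 mm and grips with 20 to 120 N. Pads are 22 mm wide; open, the fingers measure 114 mm over their backs; the gripper's body (76 mm by 85 mm) begins 54 mm behind the grasp point. The pads swing forward as they close: fully open they stand 13 mm farther back than shut.
Start: joints at [1.005, 0.342, 1.524, -0, 1.275, -0.146], TCP at [0.214, 0.479, 0.242] pointing down, gripper open.
Joint ranges: [-2.53, 2.53], [-0.77, 2.02], [0.04, 2.7], [-1, 4.14], [0.28, 2.66], [-3.11, 3.11]. Speed limits (rad/s): [2.57, 2.57, 3.14, 3.14, 3.14, 3.14].

### API

Orientations are given as a unit quaternion [w, x, y, z].
In Python, from plant import readout, cams, sign_off gives the robot as it stands.
- The arm moves only by the tool arm_command, never from a script. Its argument "moves" is a list of rows, each an object with "translation": the shift along the tool's x, y, z in mm, a list of three; "rot": the turn, a rotation vector about the tool's x, y, z in rad, a list of three; "fingers": the finger opening in mm, from 0 to 85.4. In form: [{"translation": [x, y, z], "rot": [ax, ay, az], "fingers": fingers}, ...]. A call has 1 to 12 rows; each row shifts and turns the commanded pose from where the row before left it, along the tool's axes as they then stand; what a row does not reach is not made up. A row lasts 1/8 s, in which the tool goes at most 62.5 mm and 10.7 degrees, less where a joint would pass 70% of its speed; a pose out of reach is approached as far as the arm can. A call is refused whole if a number of a shift passes 62.5 or a number of a turn 0.188, either way. A call with a gripper value outside its range is refused whole. The fingers move at their own pace and stop on an object; "grip_force" is the grip in N (left out, the last holds). Time passes only in rows, so rows that do not move let the fingers close. It gives the time, the measured TCP pose, the force, the opening and the grip force at its end, in the units of the state.
- readout.state(): the state, without advancing time (a new reading comes with each control period).
- cams.capture(name): name is "scene" or "top" or "wrist"; returns a dict with "image" (420x560x3 uint8, blue, green, red), "vfov" (degrees; the focal length in pixels is half the picture's height over the tangent of half this angle, whatever the lens; pixels are square), "cx", "cy" (the principal point, pixels), "cam_to_world" (4x4, takes a point from camera to world coordinates); the wrist camera has in their place "tool_from_camera" (4x4, takes a point from camera to tool coordinates, whose origin is the TCP and whose axes are the flange's). Camera axes: x right, y up, looking along -z (the intrinsics and any distortion apply to the point x, -y, -z); pixel columns grow to the right and rows downward; lengths in m; the calibration is good to about 2 mm. A picture is of the moment at which its call begins: read the wrist's pose just before it. There is no depth.
- sign_off(): hands the job in; it is judged then, once.
The state is a dict: "time_s": time; "joints": joint angles; "qd": joint speeds; "effort": joint torques, N m; "position": TCP position; "eef_rot": TCP orientation; "contact_force": force on the tool from outside, world axes, zero at the start; "moment": the same for the moment, N m; "finger_gap": finger opening in m; "finger_force": force on a finger pad.
Only numpy, scipy, OpenCV 4.12 (cv2) and the standard library are available. Lean on these libraries where they do the work, as an engineer would, in place of code of your own. Each camera call takes 0.05 s, during which the arm holds its last target. There are 200 camera calls.

## Working session

There is one attempt and no reset: what is moved stays moved. The work goes in short steps, Python scripts to look and compute and a tool call to move; the robot and the scene stay as the last step left them, time stands still between calls to the robot, and variables do not carry over. Pictures are saved under pics/ and viewed, at most 10 in all, crops included, and the job is handed in when it is done.

Besides the shell and the picture viewer there is one more tool, called after "Request:" by a JSON object that holds its "fn" and its "kwargs", one argument or row to a line. arm_command: Moves the arm, as the interface text tells. Its arguments: {"type":"object","properties":{"moves":{"type":"array"},"grip_force":{"type":"number"}},"required":["moves"]}

```bash
mkdir -p pics; ls; python3 - <<'E'
from plant import readout,cams
import cv2,numpy as np
print(readout.state())
ims=[]
for n in("scene","top"):
    c=cams.capture(n);cv2.imwrite(f"pics/{n}0.png",c["image"]);print(n,{k:v for k,v in c.items() if k!="image"})
E
```

```text
pics
{'time_s': 0.0, 'joints': array([ 1.00500137e+00,  3.42752720e-01,  1.52502939e+00,  9.84328277e-06,
        1.27535808e+00, -1.46031687e-01]), 'qd': array([ 0.00037044, -0.00011597,  0.00055554,  0.00145239,  0.00081607,
        0.0007429 ]), 'effort': array([ 4.89477661e-04, -4.33669889e+01, -2.46013534e+01, -2.20910420e-04,
        7.88628648e-03,  4.34801746e-05]), 'position': array([0.21374912, 0.4791048 , 0.24160604]), 'eef_rot': array([-2.74030210e-04,  2.08345478e-01,  9.78054990e-01, -7.23637618e-04]), 'contact_force': array([0.22375919, 0.070328  , 0.69504632]), 'moment': array([ 0.00804547,  0.03651499, -0.02633739]), 'finger_force': 0.0, 'finger_gap': 0.08562988580445383}
scene {'vfov': 48.308544443395895, 'cx': 287.11396586771184, 'cy': 209.0898608659522, 'cam_to_world': array([[ 0.85206192,  0.26647544, -0.45053449, -0.03873568],
       [-0.52332214,  0.415331  , -0.74406593, -0.94842731],
       [-0.01115436,  0.86976491,  0.49334022,  0.74322585],
       [ 0.        ,  0.        ,  0.        ,  1.        ]])}
top {'vfov': 53.770570374156065, 'cx': 269.1758002175217, 'cy': 208.81145052264512, 'cam_to_world': array([[-0.02888661,  0.9955451 , -0.08975251,  0.41824556],
       [-0.99946196, -0.03016199, -0.01288607,  0.00588084],
       [-0.01553578,  0.08933199,  0.99588073,  1.25440744],
       [ 0.        ,  0.        ,  0.        ,  1.        ]])}
```

View pics/top0.png

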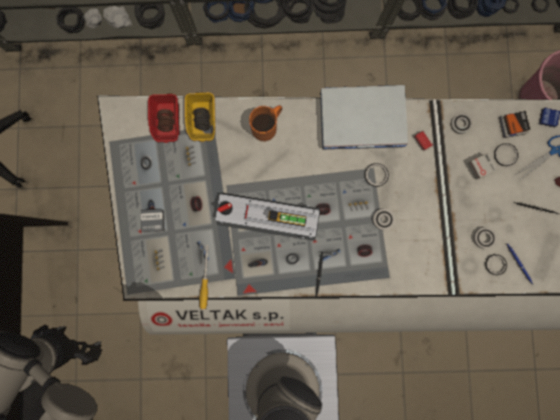

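View pics/scene0.png

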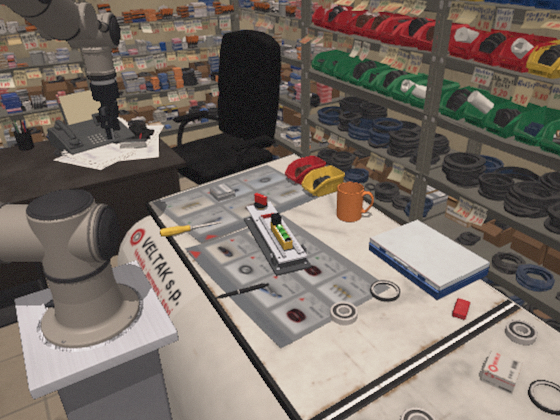

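The top view shows the stand around (268,215), with the red knob at about (225,208) at the left end and the green vial at about (293,217). The black grip is near (270,214). In the scene view the knob is at about (260,200) and the vial at about (283,232).

```bash
cat > h.py <<'E'
import cv2,numpy as np
from plant import readout,cams
from scipy.spatial.transform import Rotation as R
def pose():
    s=readout.state();q=s["eef_rot"];T=np.eye(4);T[:3,:3]=R.from_quat(q[[1,2,3,0]]).as_matrix();T[:3,3]=s["position"];return T
def cap(n):
    T=pose();c=cams.capture(n)
    c["M"]=c["cam_to_world"] if n!="wrist" else T@c["tool_from_camera"]
    c["f"]=c["image"].shape[0]/2/np.tan(np.radians(c["vfov"]/2));return c
def ray(c,u,v):
    d=c["M"][:3,:3]@np.array([(u-c["cx"])/c["f"],-(v-c["cy"])/c["f"],-1]);return c["M"][:3,3],d/np.linalg.norm(d)
def onz(c,u,v,z):
    o,d=ray(c,u,v);return o+d*(z-o[2])/d[2]
def tri(*rs):
    A=sum(np.eye(3)-np.outer(d,d) for o,d in rs);b=sum((np.eye(3)-np.outer(d,d))@o for o,d in rs);return np.linalg.solve(A,b)
def proj(c,p):
    q=c["M"][:3,:3].T@(np.asarray(p)-c["M"][:3,3]);return c["cx"]+c["f"]*q[0]/-q[2],c["cy"]-c["f"]*q[1]/-q[2]
def blobs(im,lo,hi,amin=8):
    h=cv2.cvtColor(im,cv2.COLOR_BGR2HSV);m=cv2.inRange(h,np.array(lo),np.array(hi))
    if lo[0]==0: m|=cv2.inRange(h,np.array([172,lo[1],lo[2]]),np.array([180,255,255]))
    n,l,s,ce=cv2.connectedComponentsWithStats(m);return [(s[i].tolist(),ce[i].round(1).tolist()) for i in range(1,n) if s[i][4]>=amin]
RED=((0,140,70),(8,255,255));GREEN=((40,90,50),(85,255,255))
E
python3 - <<'E'
from h import *
cs={n:cap(n) for n in("top","scene")}
for n,(x,y,w,h) in {"top":(205,180,130,70),"scene":(235,180,90,100)}.items():
    im=cs[n]["image"];k=6
    cv2.imwrite(f"pics/{n}z.png",cv2.resize(im[y:y+h,x:x+w],None,fx=k,fy=k,interpolation=cv2.INTER_CUBIC))
    for nm,c in(("red",RED),("green",GREEN)):
        print(n,nm,[b for b in blobs(im[y:y+h,x:x+w],*c)],"offset",x,y)
E
```

```text
top red [([13, 24, 13, 8, 63], [18.7, 27.4])] offset 205 180
top green [([80, 35, 20, 8, 88], [89.6, 38.7])] offset 205 180
scene red [([58, 0, 9, 4, 24], [62.9, 1.0]), ([20, 13, 12, 13, 106], [25.2, 18.9]), ([28, 34, 9, 4, 22], [31.9, 35.4])] offset 235 180
scene green [([41, 44, 13, 16, 74], [47.4, 51.7])] offset 235 180
```

View pics/topz.png

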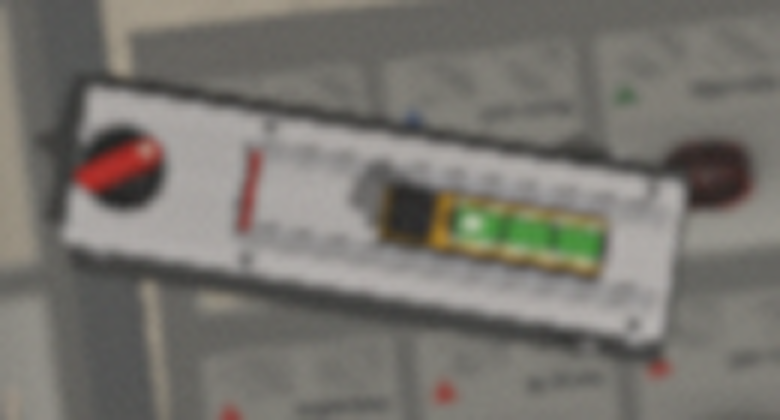

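View pics/scenez.png

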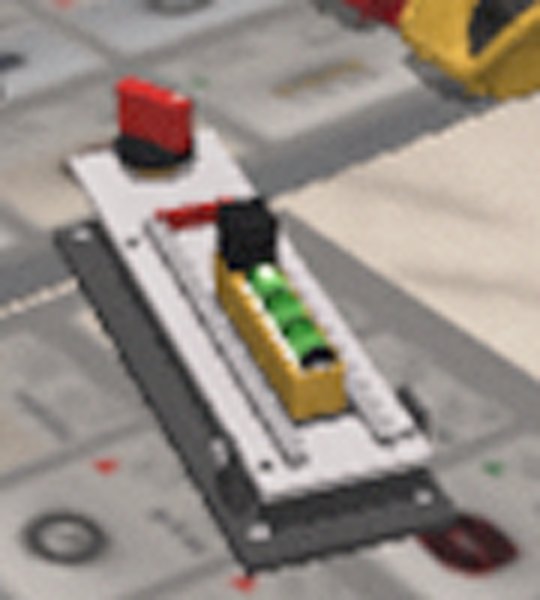

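Enlarged, the top view gives these full-image positions:

| Feature | Top view (px) | Scene view (px) |
|---|---|---|
| Knob bar centre | (224.4,207.5) | (260.8,195.3) |
| Grip | (273,215.4) | (276.3,215.3) |
| Vial middle | (292.3,218.3) | (283.7,232.5) |

The bubble is at the foot end of the vial. Next I triangulate.

```bash
python3 - <<'E'
from h import *
t,s=cap("top"),cap("scene")
P={"knob":((224.4,207.5),(260.8,195.3),.093),"grip":((273,215.4),(276.3,215.3),.102),"vial":((292.3,218.3),(283.7,232.5),.08)}
for k,(a,b,z) in P.items():
    print(k,tri(ray(t,*a),ray(s,*b)).round(4),onz(t,*a,z).round(4),onz(s,*b,z).round(4))
# shelf corners in the top view z~0.045..
C={k:onz(t,205+u/6,180+v/6,z) for k,(u,v,z) in {"a":(88,88,.053),"b":(66,238,.053),"c":(685,178,.042),"d":(658,345,.042)}.items()}
for k in C:print(k,C[k].round(4))
ax=(C["a"]+C["b"]-C["c"]-C["d"]);print("axis deg",np.degrees(np.arctan2(ax[1],ax[0])))
p,q=onz(t,205+80/6,180+180/6,.093),onz(t,205+157/6,180+150/6,.093);print("bar",p.round(4),q.round(4),np.degrees(np.arctan2(*(p-q)[1::-1])))
print(pose().round(3))
E
```

```text
knob [0.5317 0.1465 0.0926] [0.5305 0.1471 0.093 ] [0.5327 0.1453 0.093 ]
grip [0.505  0.0099 0.0994] [0.5033 0.0107 0.102 ] [0.5043 0.0054 0.102 ]
vial [ 0.4961 -0.0444  0.0761] [ 0.4951 -0.0438  0.08  ] [ 0.4938 -0.05    0.08  ]
a [0.5725 0.1651 0.053 ]
b [0.4995 0.1771 0.053 ]
c [ 0.5206 -0.1249  0.042 ]
d [ 0.4395 -0.1086  0.042 ]
axis deg 79.00515691540598
bar [0.5239 0.1643 0.093 ] [0.537  0.1278 0.093 ] 109.68063581134874
[[-0.913  0.408 -0.     0.214]
 [ 0.408  0.913 -0.     0.479]
 [ 0.    -0.    -1.     0.242]
 [ 0.     0.     0.     1.   ]]
```

Request:
{"fn": "arm_command", "kwargs": {
  "moves": [
    {"translation": [-45.7,-30.9,5],"rot": [0,0,0],"fingers": 60},
    {"translation": [-45.7,-30.9,5],"rot": [0,0,0],"fingers": 60},
    {"translation": [-45.7,-30.9,5],"rot": [0,0,0],"fingers": 60},
    {"translation": [-45.7,-30.9,5],"rot": [0,0,0],"fingers": 60},
    {"translation": [-45.7,-30.9,5],"rot": [0,0,0],"fingers": 60},
    {"translation": [-45.7,-30.9,5],"rot": [0,0,0],"fingers": 60},
    {"translation": [-45.7,-30.9,5],"rot": [0,0,0],"fingers": 60},
    {"translation": [-45.7,-30.9,5],"rot": [0,0,0],"fingers": 60},
    {"translation": [-45.7,-30.9,5],"rot": [0,0,0],"fingers": 60},
    {"translation": [-45.7,-30.9,5],"rot": [0,0,0],"fingers": 60}
  ]
}}

```text
time_s: 1.55
position: [0.5062, 0.0093, 0.1922]
eef_rot: [0.0, 0.208, 0.978, 0.0]
contact_force: [1.5, 0.9, -0.1]
finger_gap: 0.0599
finger_force: 0.0
```

Request:
{"fn": "arm_command", "kwargs": {
  "moves": [
    {"translation": [0,0,0],"rot": [0,0,0.168],"fingers": 60},
    {"translation": [0,0,0],"rot": [0,0,0.168],"fingers": 60},
    {"translation": [0,0,0],"rot": [0,0,0.168],"fingers": 60},
    {"translation": [0,0,0],"rot": [0,0,0.168],"fingers": 60},
    {"translation": [0,0,0],"rot": [0,0,0.168],"fingers": 60},
    {"translation": [0,0,0],"rot": [0,0,0.168],"fingers": 60},
    {"translation": [0,0,0],"rot": [0,0,0.168],"fingers": 60},
    {"translation": [0,0,0],"rot": [0,0,0.168],"fingers": 60},
    {"translation": [0,0,0],"rot": [0,0,0],"fingers": 60},
    {"translation": [0,0,0],"rot": [0,0,0],"fingers": 60}
  ]
}}

```text
time_s: 2.8
position: [0.5053, 0.011, 0.1923]
eef_rot: [-0.0, 0.771, 0.637, 0.0]
contact_force: [-0.5, 0.5, 0.2]
finger_gap: 0.0601
finger_force: 0.0
```

```bash
python3 - <<'E'
from h import *
c=cap("wrist");cv2.imwrite("pics/w1.png",c["image"])
print(pose().round(4),c["tool_from_camera"].round(3),c["vfov"])
for nm,k in(("red",RED),("green",GREEN)):print(nm,blobs(c["image"],*k,60))
for p in((.5317,.1465,.0926),(.505,.0105,.101),(.4955,-.044,.08)):print(proj(c,p))
E
```

```text
[[ 1.893e-01  9.819e-01 -0.000e+00  5.053e-01]
 [ 9.819e-01 -1.893e-01  1.000e-04  1.100e-02]
 [ 1.000e-04 -0.000e+00 -1.000e+00  1.923e-01]
 [ 0.000e+00  0.000e+00  0.000e+00  1.000e+00]] [[ 0.001  0.946  0.324  0.083]
 [ 1.    -0.001 -0.001 -0.   ]
 [-0.     0.324 -0.946 -0.132]
 [ 0.     0.     0.     1.   ]] 71.64033822032277
red [([262, 0, 44, 64, 1251], [283.0, 29.1]), ([104, 73, 36, 30, 529], [118.4, 88.5]), ([262, 117, 45, 5, 222], [283.7, 119.0]), ([60, 145, 31, 34, 441], [76.3, 159.2])]
green [([276, 237, 16, 66, 912], [283.1, 270.6])]
(np.float64(283.99168820912695), np.float64(30.408627015264045))
(np.float64(283.049810504643), np.float64(221.81360497063463))
(np.float64(284.0194122138889), np.float64(268.55482056217835))
```

View pics/w1.png

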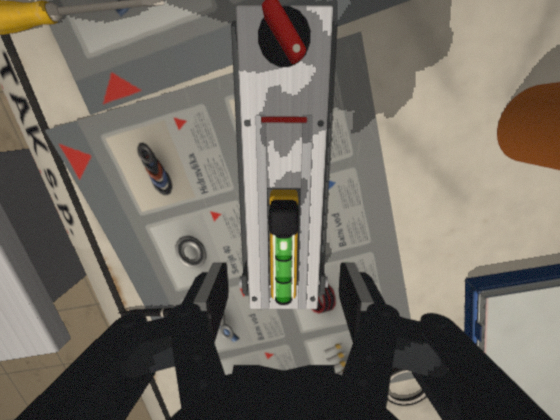

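The wrist view shows the stand lined up with the tool. The grip is at about (284,217), the bubble at (284,243), the stop at (284,119) and the knob at (283,30). All agree with the projections, so I go down and pinch.

Request:
{"fn": "arm_command", "kwargs": {
  "moves": [
    {"translation": [0,0,30],"rot": [0,0,0],"fingers": 45},
    {"translation": [0,0,30],"rot": [0,0,0],"fingers": 45},
    {"translation": [0,0,25],"rot": [0,0,0],"fingers": 45},
    {"translation": [0,0,16],"rot": [0,0,0],"fingers": 45},
    {"translation": [0,0,0],"rot": [0,0,0],"fingers": 45},
    {"translation": [0,0,0],"rot": [0,0,0],"fingers": 15},
    {"translation": [0,0,0],"rot": [0,0,0],"fingers": 15},
    {"translation": [0,0,0],"rot": [0,0,0],"fingers": 15},
    {"translation": [0,0,0],"rot": [0,0,0],"fingers": 15}
  ],
  "grip_force": 25
}}

```text
time_s: 3.98
position: [0.5055, 0.0111, 0.092]
eef_rot: [0.0, 0.772, 0.636, 0.0]
contact_force: [-2.8, 0.9, 6.4]
finger_gap: 0.0236
finger_force: 29.5
```

Request:
{"fn": "arm_command", "kwargs": {
  "moves": [
    {"translation": [6,0,0],"rot": [0,0,0],"fingers": 15},
    {"translation": [6,0,0],"rot": [0,0,0],"fingers": 15},
    {"translation": [6,0,0],"rot": [0,0,0],"fingers": 15},
    {"translation": [6,0,0],"rot": [0,0,0],"fingers": 15},
    {"translation": [6,0,0],"rot": [0,0,0],"fingers": 15},
    {"translation": [6,0,0],"rot": [0,0,0],"fingers": 15},
    {"translation": [6,0,0],"rot": [0,0,0],"fingers": 15},
    {"translation": [6,0,0],"rot": [0,0,0],"fingers": 15},
    {"translation": [5,0,0],"rot": [0,0,0],"fingers": 15},
    {"translation": [0,0,0],"rot": [0,0,0],"fingers": 15}
  ]
}}

```text
time_s: 5.22
position: [0.5157, 0.0635, 0.0921]
eef_rot: [0.0, 0.772, 0.636, 0.0]
contact_force: [-2.4, 1.5, 8.0]
finger_gap: 0.0234
finger_force: 29.7
```

Request:
{"fn": "arm_command", "kwargs": {
  "moves": [
    {"translation": [3,0,0],"rot": [0,0,0],"fingers": 15},
    {"translation": [3,0,0],"rot": [0,0,0],"fingers": 15},
    {"translation": [2,0,0],"rot": [0,0,0],"fingers": 15},
    {"translation": [0,0,0],"rot": [0,0,0],"fingers": 15}
  ]
}}

```text
time_s: 5.72
position: [0.5171, 0.0705, 0.0921]
eef_rot: [0.001, 0.772, 0.636, -0.0]
contact_force: [-3.2, -2.1, 8.9]
finger_gap: 0.0235
finger_force: 29.9
```

Request:
{"fn": "arm_command", "kwargs": {
  "moves": [
    {"translation": [2,0,0],"rot": [0,0,0],"fingers": 15},
    {"translation": [0,0,0],"rot": [0,0,0],"fingers": 15}
  ]
}}

```text
time_s: 5.98
position: [0.5172, 0.0707, 0.092]
eef_rot: [0.001, 0.772, 0.636, -0.001]
contact_force: [-4.3, -10.9, 8.9]
finger_gap: 0.0232
finger_force: 29.9
```

```bash
python3 - <<'E'
from h import *
c=cap("wrist");cv2.imwrite("pics/w2.png",c["image"]);s=readout.state()
print(s["position"],s["contact_force"])
print(blobs(c["image"],*RED,60),blobs(c["image"],*GREEN,20))
E
```

```text
[0.51715752 0.07068914 0.09203683] [ -3.98581861 -10.78043096   8.1586163 ]
[([248, 77, 69, 90, 2500], [280.6, 119.8]), ([42, 146, 48, 39, 923], [60.6, 165.8]), ([139, 200, 14, 13, 96], [145.1, 205.5]), ([251, 218, 65, 13, 718], [283.1, 223.9]), ([0, 239, 30, 35, 604], [13.5, 253.3]), ([111, 255, 14, 17, 81], [120.3, 265.2])] [([271, 313, 25, 58, 1222], [283.1, 340.5])]
```

View pics/w2.png

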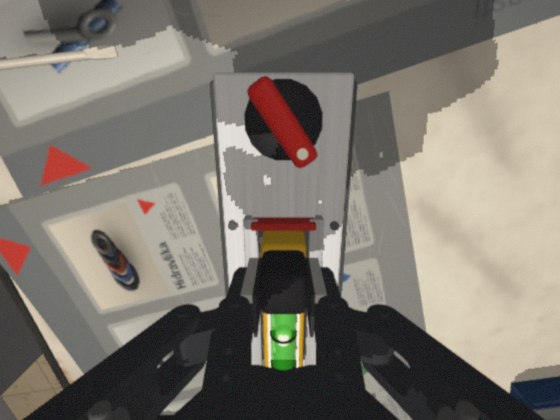

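The level is against the red stop: a 10.8 N reaction has built up and the body touches the stop at (283,224). The knob bar is at (281,120), turned about 60° clockwise, so roughly +1.04 rad. Next I open, lift, and locate the knob.

Request:
{"fn": "arm_command", "kwargs": {
  "moves": [
    {"translation": [0,0,0],"rot": [0,0,0],"fingers": 50},
    {"translation": [0,0,0],"rot": [0,0,0],"fingers": 50},
    {"translation": [0,0,0],"rot": [0,0,0],"fingers": 50},
    {"translation": [0,0,-20],"rot": [0,0,0],"fingers": 50},
    {"translation": [0,0,-20],"rot": [0,0,0],"fingers": 50},
    {"translation": [0,0,-5],"rot": [0,0,0],"fingers": 50},
    {"translation": [0,0,0],"rot": [0,0,0],"fingers": 50}
  ]
}}

```text
time_s: 6.9
position: [0.5174, 0.073, 0.1361]
eef_rot: [0.0, 0.772, 0.636, 0.0]
contact_force: [-0.2, -0.0, -0.6]
finger_gap: 0.0501
finger_force: 0.0
```

```bash
cat >> h.py <<'E'
def knob(c,zt=.093):
    "largest red blob: centre at bar height and long-axis direction, in world"
    im=c["image"];h=cv2.cvtColor(im,cv2.COLOR_BGR2HSV)
    m=cv2.inRange(h,(0,140,60),(8,255,255))|cv2.inRange(h,(172,140,60),(180,255,255))
    m=cv2.morphologyEx(m,cv2.MORPH_CLOSE,np.ones((9,9)))
    ct=max(cv2.findContours(m,0,2)[0],key=cv2.contourArea);b=cv2.boxPoints(cv2.minAreaRect(ct))
    e=[onz(c,*p,zt) for p in b];l=e[1]-e[0];w=e[2]-e[1]
    if np.linalg.norm(l)<np.linalg.norm(w): l,w=w,l
    return sum(e)/4,np.degrees(np.arctan2(l[1],l[0]))%180,np.linalg.norm(l),np.linalg.norm(w),b
E
python3 - <<'E'
from h import *
c=cap("wrist");s=readout.state();T=pose()
k=knob(c);print(k);print("in tool mm",(T[:3,:3].T@(k[0]-T[:3,3])*1e3).round(1))
print(s["joints"].round(2),s["position"],s["contact_force"])
print("tool y yaw",np.degrees(np.arctan2(T[1,1],T[0,1])))
print("green",blobs(c["image"],*GREEN,60))
# stop line
print("stop",[b for b in blobs(c["image"],*RED,100)])
E
```

```text
(array([0.53187621, 0.14790026, 0.093     ]), np.float64(113.84675875466276), np.float64(0.04089633411425954), np.float64(0.01217920451133421), array([[253.36684 , 100.913994],
       [271.79584 ,  88.86425 ],
       [311.9088  , 150.21347 ],
       [293.4798  , 162.26321 ]], dtype=float32))
in tool mm [76.4  0.2 42.7]
[-0.01  0.45  1.68  0.    1.01  0.19] [0.51709121 0.07293057 0.13568744] [ 0.10137239 -0.04114411  0.57761643]
tool y yaw -11.052391674028538
green [([274, 274, 20, 77, 1319], [283.4, 312.6])]
stop [([257, 92, 52, 68, 1441], [281.8, 123.9]), ([81, 144, 41, 32, 642], [97.4, 160.4]), ([258, 203, 52, 10, 444], [283.4, 207.4]), ([33, 220, 35, 33, 501], [52.3, 234.0])]
```

Request:
{"fn": "arm_command", "kwargs": {
  "moves": [
    {"translation": [26,0,0],"rot": [0,0,0],"fingers": 50},
    {"translation": [26,0,0],"rot": [0,0,0],"fingers": 50},
    {"translation": [25,0,0],"rot": [0,0,0],"fingers": 50},
    {"translation": [0,0,0],"rot": [0,0,-0.153],"fingers": 50},
    {"translation": [0,0,0],"rot": [0,0,-0.153],"fingers": 50},
    {"translation": [0,0,0],"rot": [0,0,-0.153],"fingers": 50},
    {"translation": [0,0,0],"rot": [0,0,-0.153],"fingers": 50},
    {"translation": [0,0,20],"rot": [0,0,0],"fingers": 40},
    {"translation": [0,0,20],"rot": [0,0,0],"fingers": 40},
    {"translation": [0,0,10],"rot": [0,0,0],"fingers": 40},
    {"translation": [0,0,0],"rot": [0,0,0],"fingers": 40}
  ]
}}

```text
time_s: 8.32
position: [0.5316, 0.1483, 0.0853]
eef_rot: [-0.001, 0.545, 0.839, -0.001]
contact_force: [0.0, 0.2, 0.3]
finger_gap: 0.0402
finger_force: 0.0
```

Request:
{"fn": "arm_command", "kwargs": {
  "moves": [
    {"translation": [0,0,0],"rot": [0,0,0],"fingers": 4},
    {"translation": [0,0,0],"rot": [0,0,0],"fingers": 4},
    {"translation": [0,0,0],"rot": [0,0,0],"fingers": 4},
    {"translation": [0,0,0],"rot": [0,0,0],"fingers": 4},
    {"translation": [0,0,0],"rot": [0,0,0],"fingers": 4}
  ],
  "grip_force": 50
}}

```text
time_s: 8.95
position: [0.5322, 0.1484, 0.0864]
eef_rot: [0.0, 0.545, 0.839, 0.0]
contact_force: [-1.4, -0.2, 0.4]
finger_gap: 0.0107
finger_force: 51.6
```

Request:
{"fn": "arm_command", "kwargs": {
  "moves": [
    {"translation": [0,0,0],"rot": [0,0,-0.12],"fingers": 4},
    {"translation": [0,0,0],"rot": [0,0,-0.12],"fingers": 4},
    {"translation": [0,0,0],"rot": [0,0,-0.12],"fingers": 4},
    {"translation": [0,0,0],"rot": [0,0,-0.12],"fingers": 4},
    {"translation": [0,0,0],"rot": [0,0,-0.12],"fingers": 4},
    {"translation": [0,0,0],"rot": [0,0,-0.12],"fingers": 4},
    {"translation": [0,0,0],"rot": [0,0,-0.12],"fingers": 4},
    {"translation": [0,0,0],"rot": [0,0,-0.12],"fingers": 4},
    {"translation": [0,0,0],"rot": [0,0,0],"fingers": 4},
    {"translation": [0,0,0],"rot": [0,0,0],"fingers": 4}
  ]
}}

```text
time_s: 10.2
position: [0.5321, 0.1484, 0.0862]
eef_rot: [-0.0, 0.097, 0.995, -0.0]
contact_force: [-3.4, -0.7, -1.8]
finger_gap: 0.0109
finger_force: 51.6
```

Request:
{"fn": "arm_command", "kwargs": {
  "moves": [
    {"translation": [0,0,0],"rot": [0,0,0],"fingers": 40},
    {"translation": [0,0,0],"rot": [0,0,0],"fingers": 40},
    {"translation": [0,0,0],"rot": [0,0,0],"fingers": 40},
    {"translation": [0,0,-20],"rot": [0,0,0],"fingers": 40},
    {"translation": [0,0,-20],"rot": [0,0,0],"fingers": 40},
    {"translation": [0,0,-10],"rot": [0,0,0],"fingers": 50},
    {"translation": [0,0,0],"rot": [0,0,0],"fingers": 50}
  ]
}}

```text
time_s: 11.08
position: [0.5326, 0.1485, 0.1368]
eef_rot: [0.001, 0.096, 0.995, 0.0]
contact_force: [0.2, -0.3, 0.1]
finger_gap: 0.0501
finger_force: 0.0
```

```bash
python3 - <<'E'
from h import *
c=cap("wrist");s=readout.state();T=pose()
t=cap("top");print("top red",blobs(t["image"][180:250,200:335],*RED,4))
cv2.imwrite("pics/w3.png",c["image"])
print(s["joints"].round(2),s["position"],s["contact_force"])
print("tool y yaw",np.degrees(np.arctan2(T[1,1],T[0,1])))
print("to grip, tool mm",T[:3,:3].T@(np.array([.5172,.0707,0])-T[:3,3])*1e3)
E
```

```text
top red []
[ 0.13  0.5   1.6   0.    1.05 -1.25] [0.5321137  0.14842437 0.13612631] [-0.59861263  0.25618897 -0.72110834]
tool y yaw 79.00703440822866
to grip, tool mm [ -0.1702014  -79.1590669  136.11642682]
```

Request:
{"fn": "arm_command", "kwargs": {
  "moves": [
    {"translation": [0,-26.4,0],"rot": [0,0,0],"fingers": 50},
    {"translation": [0,-26.4,0],"rot": [0,0,0],"fingers": 50},
    {"translation": [0,-26.4,0],"rot": [0,0,0],"fingers": 50},
    {"translation": [0,0,0],"rot": [0,0,-0.1745],"fingers": 50},
    {"translation": [0,0,0],"rot": [0,0,-0.1745],"fingers": 50},
    {"translation": [0,0,0],"rot": [0,0,-0.1745],"fingers": 50},
    {"translation": [0,0,0],"rot": [0,0,-0.1745],"fingers": 50},
    {"translation": [0,0,0],"rot": [0,0,-0.1745],"fingers": 50},
    {"translation": [0,0,0],"rot": [0,0,-0.1745],"fingers": 50},
    {"translation": [0,0,0],"rot": [0,0,-0.1745],"fingers": 50},
    {"translation": [0,0,0],"rot": [0,0,-0.1745],"fingers": 50},
    {"translation": [0,0,0],"rot": [0,0,-0.1745],"fingers": 50}
  ]
}}

```text
time_s: 12.68
position: [0.5166, 0.0706, 0.1354]
eef_rot: [-0.001, -0.638, 0.77, 0.001]
contact_force: [0.0, 0.3, -0.4]
finger_gap: 0.0499
finger_force: 0.0
```

Request:
{"fn": "arm_command", "kwargs": {
  "moves": [
    {"translation": [0,0,20],"rot": [0,0,0],"fingers": 45},
    {"translation": [0,0,15],"rot": [0,0,0],"fingers": 45},
    {"translation": [0,0,9],"rot": [0,0,0],"fingers": 45},
    {"translation": [0,0,0],"rot": [0,0,0],"fingers": 45},
    {"translation": [0,0,0],"rot": [0,0,0],"fingers": 15},
    {"translation": [0,0,0],"rot": [0,0,0],"fingers": 15},
    {"translation": [0,0,0],"rot": [0,0,0],"fingers": 15},
    {"translation": [0,0,0],"rot": [0,0,0],"fingers": 15},
    {"translation": [0,0,0],"rot": [0,0,0],"fingers": 15}
  ],
  "grip_force": 50
}}

```text
time_s: 13.8
position: [0.5172, 0.0708, 0.0926]
eef_rot: [0.0, -0.636, 0.772, -0.0]
contact_force: [-1.8, 1.4, 3.3]
finger_gap: 0.0229
finger_force: 53.2
```

Request:
{"fn": "arm_command", "kwargs": {
  "moves": [
    {"translation": [0,0,1],"rot": [0,0,0],"fingers": 15},
    {"translation": [0,0,1],"rot": [0,0,0],"fingers": 15},
    {"translation": [0,0,1],"rot": [0,0,0],"fingers": 15},
    {"translation": [0,0,1],"rot": [0,0,0],"fingers": 15},
    {"translation": [0,0,0],"rot": [0,0,0],"fingers": 15}
  ]
}}

```text
time_s: 14.42
position: [0.5172, 0.0707, 0.0889]
eef_rot: [0.0, -0.636, 0.772, -0.0]
contact_force: [-3.8, 2.7, 8.7]
finger_gap: 0.0231
finger_force: 54.2
```

Request:
{"fn": "arm_command", "kwargs": {
  "moves": [
    {"translation": [-0.5,0,1],"rot": [0,0,0],"fingers": 15},
    {"translation": [-0.5,0,0],"rot": [0,0,0],"fingers": 15},
    {"translation": [0,0,0],"rot": [0,0,0],"fingers": 15}
  ]
}}

```text
time_s: 14.8
position: [0.5174, 0.0714, 0.0887]
eef_rot: [0.0, -0.636, 0.772, -0.0]
contact_force: [-5.1, 0.5, 15.1]
finger_gap: 0.0233
finger_force: 55.0
```

Request:
{"fn": "arm_command", "kwargs": {
  "moves": [
    {"translation": [-0.5,0,0],"rot": [0,0,0],"fingers": 15},
    {"translation": [0,0,0],"rot": [0,0,0],"fingers": 15},
    {"translation": [0,0,0],"rot": [0,0,0],"fingers": 15},
    {"translation": [0,0,0],"rot": [0,0,0],"fingers": 15},
    {"translation": [0,0,0],"rot": [0,0,0],"fingers": 15},
    {"translation": [0,0,0],"rot": [0,0,0],"fingers": 15},
    {"translation": [0,0,0],"rot": [0,0,0],"fingers": 15},
    {"translation": [0,0,0],"rot": [0,0,0],"fingers": 15},
    {"translation": [0,0,0],"rot": [0,0,0],"fingers": 15},
    {"translation": [0,0,0],"rot": [0,0,0],"fingers": 15},
    {"translation": [0,0,0],"rot": [0,0,0],"fingers": 15},
    {"translation": [0,0,0],"rot": [0,0,0],"fingers": 15}
  ]
}}

```text
time_s: 16.3
position: [0.5174, 0.0719, 0.0886]
eef_rot: [0.0, -0.636, 0.772, -0.0]
contact_force: [-6.4, -0.3, 15.3]
finger_gap: 0.0231
finger_force: 55.0
```

Request:
{"fn": "arm_command", "kwargs": {
  "moves": [
    {"translation": [0,0,0],"rot": [0,0,0],"fingers": 15},
    {"translation": [0,0,0],"rot": [0,0,0],"fingers": 15},
    {"translation": [0,0,0],"rot": [0,0,0],"fingers": 15},
    {"translation": [0,0,0],"rot": [0,0,0],"fingers": 15}
  ]
}}

```text
time_s: 16.8
position: [0.5174, 0.0718, 0.0886]
eef_rot: [0.0, -0.636, 0.772, -0.0]
contact_force: [-4.7, -0.8, 16.3]
finger_gap: 0.0229
finger_force: 55.0
```

```bash
python3 - <<'E'
from h import *
c=cap("wrist");im=c["image"];s=readout.state();print(s["position"],s["contact_force"])
b=max(blobs(im,*GREEN,60),key=lambda b:b[0][4]);print(b,[x for x in blobs(im,*GREEN,60)])
x,y,w,h,_=b[0];x0,y0=max(0,x-40),max(0,y-50)
cr=im[y0:y+h+50,x0:x+w+40];print("off",x0,y0,cr.shape)
k=min(600/cr.shape[0],800/cr.shape[1]);cv2.imwrite("pics/w4.png",cv2.resize(cr,None,fx=k,fy=k));print(k)
E
```

```text
[0.5174386  0.07184715 0.08864086] [-5.85617526 -0.89628533 17.18803322]
([267, 91, 34, 52, 1643], [283.5, 116.7]) [([267, 91, 34, 52, 1643], [283.5, 116.7]), ([268, 145, 32, 49, 1201], [283.5, 167.8]), ([269, 195, 30, 43, 1181], [283.3, 215.6])]
off 227 41 (152, 114, 3)
3.9473684210526314
```

View pics/w4.png

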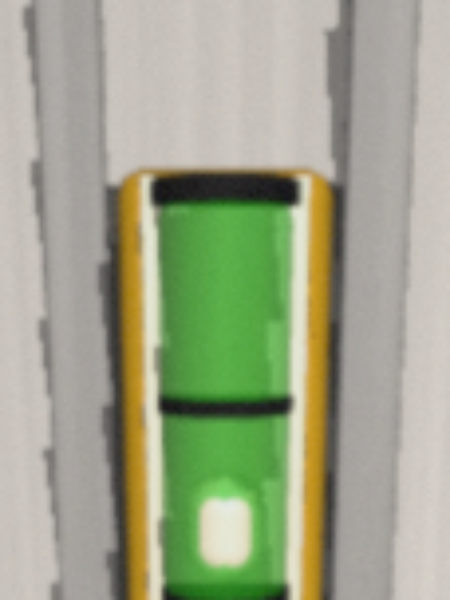

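Pressed, the rings stand at full-image rows of about 144 and 194. The white bubble is at about row 175, so it is slightly towards the foot end. I measure it precisely.

```bash
cat >> h.py <<'E'
def bubble(c,z=.083):
    im=c["image"].astype(int);col=im[85:245,278:289].mean(1) # BGR rows
    r=np.arange(85,245);dark=col.max(1)<90
    n,l=cv2.connectedComponents(dark.astype(np.uint8)[:,None]);rings=[r[l[:,0]==i].mean() for i in range(1,n)]
    red=col[:,2];wb=np.where((red>130)&(r>95))[0];print("rings",rings,"white rows",r[wb].min(),r[wb].max())
    u=np.array([.191,.982,0]);Y=lambda v:onz(c,283.5,v,z)@u*1e3
    bb=.5*(Y(r[wb].min()-.5)+Y(r[wb].max()+.5));print("ring Y",[round(Y(v),1) for v in rings],"bubble Y",bb)
    return col
E
python3 - <<'E'
from h import *
c=cap("wrist");col=bubble(c)
print([(85+i,*map(int,col[i])) for i in range(52,115,1)])
s=readout.state();print(s["time_s"],s["contact_force"])
E
```

```text
rings [np.float64(88.0), np.float64(144.5), np.float64(194.5), np.float64(239.5)] white rows 167 244
ring Y [np.float64(75.6), np.float64(99.7), np.float64(123.7), np.float64(147.7)] bubble Y 130.24500308731058
[(137, 71, 172, 88), (138, 71, 173, 88), (139, 68, 170, 86), (140, 61, 160, 77), (141, 45, 139, 56), (142, 33, 100, 39), (143, 34, 46, 34), (144, 33, 33, 33), (145, 36, 41, 36), (146, 45, 84, 51), (147, 59, 139, 72), (148, 69, 168, 86), (149, 69, 171, 87), (150, 71, 172, 87), (151, 71, 172, 87), (152, 69, 171, 86), (153, 70, 171, 87), (154, 69, 171, 87), (155, 70, 171, 87), (156, 69, 170, 86), (157, 69, 170, 87), (158, 69, 171, 87), (159, 67, 169, 86), (160, 66, 167, 83), (161, 67, 169, 85), (162, 73, 176, 93), (163, 83, 187, 103), (164, 91, 197, 113), (165, 96, 202, 117), (166, 107, 206, 127), (167, 157, 216, 175), (168, 201, 226, 216), (169, 210, 228, 225), (170, 209, 228, 227), (171, 206, 226, 227), (172, 205, 226, 227), (173, 205, 226, 227), (174, 204, 226, 227), (175, 204, 226, 227), (176, 204, 226, 227), (177, 204, 226, 228), (178, 203, 226, 227), (179, 203, 225, 227), (180, 202, 224, 226), (181, 197, 221, 224), (182, 187, 216, 218), (183, 166, 208, 199), (184, 122, 193, 150), (185, 84, 184, 107), (186, 71, 173, 89), (187, 62, 164, 80), (188, 54, 152, 69), (189, 36, 133, 47), (190, 30, 125, 38), (191, 29, 123, 37), (192, 28, 107, 36), (193, 30, 70, 33), (194, 34, 39, 34), (195, 33, 33, 34), (196, 39, 58, 40), (197, 54, 125, 65), (198, 66, 165, 83), (199, 68, 169, 84)]
16.9 [-5.31227252 -0.45359755 15.47447714]
```

Request:
{"fn": "arm_command", "kwargs": {
  "moves": [
    {"translation": [0,0,0],"rot": [0,0,0],"fingers": 15},
    {"translation": [0,0,0],"rot": [0,0,0],"fingers": 15},
    {"translation": [0,0,0],"rot": [0,0,0],"fingers": 15},
    {"translation": [0,0,0],"rot": [0,0,0],"fingers": 15},
    {"translation": [0,0,0],"rot": [0,0,0],"fingers": 15},
    {"translation": [0,0,0],"rot": [0,0,0],"fingers": 15},
    {"translation": [0,0,0],"rot": [0,0,0],"fingers": 15},
    {"translation": [0,0,0],"rot": [0,0,0],"fingers": 15}
  ]
}}

```text
time_s: 17.9
position: [0.5174, 0.0719, 0.0886]
eef_rot: [0.0, -0.636, 0.772, -0.0]
contact_force: [-5.1, -0.3, 15.9]
finger_gap: 0.023
finger_force: 55.0
```

```bash
cat >> h.py <<'E'
def bub(c):
    "bubble offset in mm by the cross-ratio through the four dark marks"
    im=c["image"].astype(int);col=im[85:245,278:289].mean(1);r=np.arange(85,245)
    n,l=cv2.connectedComponents((col.max(1)<90).astype(np.uint8)[:,None]);g=[r[l[:,0]==i].mean() for i in range(1,n)]
    Y=lambda v:onz(c,283.5,v,.095)@np.array([.191,.982,0])*1e3
    a,b=[v for v in g if 130<v<155][0],[v for v in g if 180<v<205][0]
    mid,sp=.5*(Y(a)+Y(b)),Y(b)-Y(a);f=lambda v:22*(Y(v)-mid)/sp
    w=r[(col[:,2]>150)&(r>a)&(r<b)];halo=r[(col[:,1]>174)&(r>a)&(r<b)]
    return dict(rings=(a,b),spacing=sp,white=(f(w.min()-.5),f(w.max()+.5)),halo=(f(halo.min()-.5),f(halo.max()+.5)))
E
python3 - <<'E'
from h import *
print(bub(cap("wrist")))
E
```

```text
{'rings': (np.float64(144.5), np.float64(194.5)), 'spacing': np.float64(21.88745111960084), 'white': (np.float64(-1.6208930701456974), np.float64(6.400630984584674)), 'halo': (np.float64(-3.792514964995478), np.float64(7.312149752749622))}
```

The bubble has settled at about +2 to +3 mm, inside the ±4 mm limit but close to it. There is plenty of time, so I turn the knob about 0.18 rad further anticlockwise to centre it.

Request:
{"fn": "arm_command", "kwargs": {
  "moves": [
    {"translation": [0,0,-3],"rot": [0,0,0],"fingers": 15},
    {"translation": [0,0,-2],"rot": [0,0,0],"fingers": 15},
    {"translation": [0,0,0],"rot": [0,0,0],"fingers": 50},
    {"translation": [0,0,0],"rot": [0,0,0],"fingers": 50},
    {"translation": [0,0,0],"rot": [0,0,0],"fingers": 50},
    {"translation": [0,0,-22],"rot": [0,0,0],"fingers": 50},
    {"translation": [0,0,-22],"rot": [0,0,0],"fingers": 50},
    {"translation": [-26,0,0],"rot": [0,0,0],"fingers": 50},
    {"translation": [-26,0,0],"rot": [0,0,0],"fingers": 50},
    {"translation": [-25,0,0],"rot": [0,0,0],"fingers": 50}
  ]
}}

```text
time_s: 19.2
position: [0.5322, 0.1486, 0.1364]
eef_rot: [0.0, -0.636, 0.772, -0.0]
contact_force: [0.1, -0.5, 0.6]
finger_gap: 0.0504
finger_force: 0.0
```

Request:
{"fn": "arm_command", "kwargs": {
  "moves": [
    {"translation": [0,0,0],"rot": [0,0,0.1745],"fingers": 50},
    {"translation": [0,0,0],"rot": [0,0,0.1745],"fingers": 50},
    {"translation": [0,0,0],"rot": [0,0,0.1745],"fingers": 50},
    {"translation": [0,0,0],"rot": [0,0,0.1745],"fingers": 50},
    {"translation": [0,0,0],"rot": [0,0,0.1745],"fingers": 50},
    {"translation": [0,0,0],"rot": [0,0,0.1745],"fingers": 50},
    {"translation": [0,0,0],"rot": [0,0,0.1745],"fingers": 50},
    {"translation": [0,0,0],"rot": [0,0,0.1745],"fingers": 50},
    {"translation": [0,0,0],"rot": [0,0,0.1745],"fingers": 50},
    {"translation": [0,0,0],"rot": [0,0,0],"fingers": 40},
    {"translation": [0,0,0],"rot": [0,0,0],"fingers": 40}
  ]
}}

```text
time_s: 20.58
position: [0.5321, 0.1478, 0.1363]
eef_rot: [0.0, 0.094, 0.996, 0.0]
contact_force: [-0.4, -0.1, -0.5]
finger_gap: 0.04
finger_force: 0.0
```

```bash
python3 - <<'E'
from h import *
s=readout.state();T=pose();print(s["position"],s["joints"].round(2),"yaw y",np.degrees(np.arctan2(T[1,1],T[0,1])),"knob in tool",T[:3,:3].T@(np.array([.5321,.1484,.0862])-T[:3,3])*1e3)
E
```

```text
[0.53209343 0.14780702 0.13625894] [ 0.13  0.5   1.6   0.    1.05 -1.25] yaw y 79.20832900408062 knob in tool [ 0.10511571  0.57702453 50.05902091]
```

Request:
{"fn": "arm_command", "kwargs": {
  "moves": [
    {"translation": [0,0.6,20],"rot": [0,0,0],"fingers": 40},
    {"translation": [0,0,20],"rot": [0,0,0],"fingers": 40},
    {"translation": [0,0,10],"rot": [0,0,0],"fingers": 40},
    {"translation": [0,0,0],"rot": [0,0,0],"fingers": 40},
    {"translation": [0,0,0],"rot": [0,0,0],"fingers": 4},
    {"translation": [0,0,0],"rot": [0,0,0],"fingers": 4},
    {"translation": [0,0,0],"rot": [0,0,0],"fingers": 4},
    {"translation": [0,0,0],"rot": [0,0,0],"fingers": 4},
    {"translation": [0,0,0],"rot": [0,0,0],"fingers": 4}
  ],
  "grip_force": 50
}}

```text
time_s: 21.7
position: [0.5326, 0.1482, 0.0865]
eef_rot: [0.001, 0.096, 0.995, 0.0]
contact_force: [1.7, -2.4, -0.3]
finger_gap: 0.011
finger_force: 51.4
```

Request:
{"fn": "arm_command", "kwargs": {
  "moves": [
    {"translation": [0,0,0],"rot": [0,0,-0.09],"fingers": 4},
    {"translation": [0,0,0],"rot": [0,0,-0.1],"fingers": 4},
    {"translation": [0,0,0],"rot": [0,0,0],"fingers": 4},
    {"translation": [0,0,0],"rot": [0,0,0],"fingers": 4},
    {"translation": [0,0,0],"rot": [0,0,0],"fingers": 40},
    {"translation": [0,0,0],"rot": [0,0,0],"fingers": 40},
    {"translation": [0,0,0],"rot": [0,0,0],"fingers": 40},
    {"translation": [0,0,-20],"rot": [0,0,0],"fingers": 40},
    {"translation": [0,0,-20],"rot": [0,0,0],"fingers": 40},
    {"translation": [0,0,-10],"rot": [0,0,0],"fingers": 50},
    {"translation": [0,0,0],"rot": [0,0,0.1],"fingers": 50},
    {"translation": [0,0,0],"rot": [0,0,0.09],"fingers": 50}
  ]
}}

```text
time_s: 23.2
position: [0.5319, 0.1484, 0.1362]
eef_rot: [-0.0, 0.097, 0.995, 0.0]
contact_force: [0.2, 0.4, -0.7]
finger_gap: 0.0503
finger_force: 0.0
```

Request:
{"fn": "arm_command", "kwargs": {
  "moves": [
    {"translation": [0,-26,0],"rot": [0,0,0],"fingers": 50},
    {"translation": [0,-26,0],"rot": [0,0,0],"fingers": 50},
    {"translation": [0,-26,0],"rot": [0,0,0],"fingers": 50},
    {"translation": [0,0,0],"rot": [0,0,-0.1745],"fingers": 50},
    {"translation": [0,0,0],"rot": [0,0,-0.1745],"fingers": 50},
    {"translation": [0,0,0],"rot": [0,0,-0.1745],"fingers": 50},
    {"translation": [0,0,0],"rot": [0,0,-0.1745],"fingers": 50},
    {"translation": [0,0,0],"rot": [0,0,-0.1745],"fingers": 50},
    {"translation": [0,0,0],"rot": [0,0,-0.1745],"fingers": 50},
    {"translation": [0,0,0],"rot": [0,0,-0.1745],"fingers": 50},
    {"translation": [0,0,0],"rot": [0,0,-0.1745],"fingers": 50},
    {"translation": [0,0,0],"rot": [0,0,-0.1745],"fingers": 50}
  ]
}}

```text
time_s: 24.7
position: [0.517, 0.0718, 0.1359]
eef_rot: [-0.0, -0.638, 0.77, 0.0]
contact_force: [-0.3, 0.0, 0.9]
finger_gap: 0.0499
finger_force: 0.0
```

Request:
{"fn": "arm_command", "kwargs": {
  "moves": [
    {"translation": [0,0,0],"rot": [0,0,0],"fingers": 50},
    {"translation": [0,0,0],"rot": [0,0,0],"fingers": 50}
  ]
}}

```text
time_s: 24.95
position: [0.5172, 0.0718, 0.1362]
eef_rot: [-0.0, -0.635, 0.773, 0.0]
contact_force: [-0.4, -1.0, 0.4]
finger_gap: 0.0503
finger_force: 0.0
```

Request:
{"fn": "arm_command", "kwargs": {
  "moves": [
    {"translation": [0,0,20],"rot": [0,0,0],"fingers": 45},
    {"translation": [0,0,15],"rot": [0,0,0],"fingers": 45},
    {"translation": [0,0,9],"rot": [0,0,0],"fingers": 45},
    {"translation": [0,0,0],"rot": [0,0,0],"fingers": 45},
    {"translation": [0,0,0],"rot": [0,0,0],"fingers": 15},
    {"translation": [0,0,0],"rot": [0,0,0],"fingers": 15},
    {"translation": [0,0,0],"rot": [0,0,0],"fingers": 15},
    {"translation": [0,0,0],"rot": [0,0,0],"fingers": 15},
    {"translation": [0,0,0],"rot": [0,0,0],"fingers": 15}
  ],
  "grip_force": 50
}}

```text
time_s: 26.08
position: [0.5174, 0.0719, 0.0925]
eef_rot: [0.0, -0.636, 0.772, -0.0]
contact_force: [-2.3, 2.3, 3.0]
finger_gap: 0.0231
finger_force: 53.3
```

Request:
{"fn": "arm_command", "kwargs": {
  "moves": [
    {"translation": [-0.5,0,1],"rot": [0,0,0],"fingers": 15},
    {"translation": [-0.5,0,1],"rot": [0,0,0],"fingers": 15},
    {"translation": [-0.5,0,1],"rot": [0,0,0],"fingers": 15},
    {"translation": [0,0,1],"rot": [0,0,0],"fingers": 15},
    {"translation": [0,0,0.8],"rot": [0,0,0],"fingers": 15},
    {"translation": [0,0,0],"rot": [0,0,0],"fingers": 15},
    {"translation": [0,0,0],"rot": [0,0,0],"fingers": 15}
  ]
}}

```text
time_s: 26.95
position: [0.5177, 0.0733, 0.0883]
eef_rot: [0.0, -0.636, 0.772, -0.0]
contact_force: [-3.5, 1.5, 10.9]
finger_gap: 0.023
finger_force: 54.5
```

Request:
{"fn": "arm_command", "kwargs": {
  "moves": [
    {"translation": [-0.5,0,0.7],"rot": [0,0,0],"fingers": 15},
    {"translation": [-0.5,0,0],"rot": [0,0,0],"fingers": 15},
    {"translation": [0,0,0],"rot": [0,0,0],"fingers": 15}
  ]
}}

```text
time_s: 27.32
position: [0.5178, 0.0736, 0.0882]
eef_rot: [-0.0, -0.636, 0.772, -0.001]
contact_force: [-6.6, -2.6, 17.6]
finger_gap: 0.0228
finger_force: 55.2
```

Request:
{"fn": "arm_command", "kwargs": {
  "moves": [
    {"translation": [-0.3,0,0],"rot": [0,0,0],"fingers": 15},
    {"translation": [0,0,0],"rot": [0,0,0],"fingers": 15},
    {"translation": [0,0,0],"rot": [0,0,0],"fingers": 15},
    {"translation": [0,0,0],"rot": [0,0,0],"fingers": 15},
    {"translation": [0,0,0],"rot": [0,0,0],"fingers": 15},
    {"translation": [0,0,0],"rot": [0,0,0],"fingers": 15},
    {"translation": [0,0,0],"rot": [0,0,0],"fingers": 15},
    {"translation": [0,0,0],"rot": [0,0,0],"fingers": 15},
    {"translation": [0,0,0],"rot": [0,0,0],"fingers": 15},
    {"translation": [0,0,0],"rot": [0,0,0],"fingers": 15},
    {"translation": [0,0,0],"rot": [0,0,0],"fingers": 15},
    {"translation": [0,0,0],"rot": [0,0,0],"fingers": 15}
  ]
}}

```text
time_s: 28.82
position: [0.5178, 0.0736, 0.0882]
eef_rot: [-0.0, -0.636, 0.772, -0.001]
contact_force: [-6.4, -3.3, 17.2]
finger_gap: 0.0233
finger_force: 55.2
```

Request:
{"fn": "arm_command", "kwargs": {
  "moves": [
    {"translation": [0,0,0],"rot": [0,0,0],"fingers": 15},
    {"translation": [0,0,0],"rot": [0,0,0],"fingers": 15},
    {"translation": [0,0,0],"rot": [0,0,0],"fingers": 15},
    {"translation": [0,0,0],"rot": [0,0,0],"fingers": 15},
    {"translation": [0,0,0],"rot": [0,0,0],"fingers": 15},
    {"translation": [0,0,0],"rot": [0,0,0],"fingers": 15},
    {"translation": [0,0,0],"rot": [0,0,0],"fingers": 15},
    {"translation": [0,0,0],"rot": [0,0,0],"fingers": 15},
    {"translation": [0,0,0],"rot": [0,0,0],"fingers": 15},
    {"translation": [0,0,0],"rot": [0,0,0],"fingers": 15}
  ]
}}

```text
time_s: 30.08
position: [0.5178, 0.0736, 0.0882]
eef_rot: [-0.0, -0.636, 0.772, -0.001]
contact_force: [-6.5, -3.7, 17.0]
finger_gap: 0.0228
finger_force: 55.2
```

```bash
python3 - <<'E'
from h import *
c=cap("wrist");print(bub(c));s=readout.state();print(s["time_s"],s["position"],s["contact_force"])
cr=c["image"][80:245,215:355];w=cv2.resize(cr,None,fx=3.6,fy=3.6)
sc=cap("scene")["image"][150:290,215:335];cv2.imwrite("pics/w5.png",np.hstack([cv2.resize(w,(420,500)),cv2.resize(sc,(375,500))[:, :375]]))
E
```

```text
{'rings': (np.float64(141.5), np.float64(192.5)), 'spacing': np.float64(22.12520912833243), 'white': (np.float64(-4.3627442715953855), np.float64(3.3879559537835497)), 'halo': (np.float64(-6.043781819456131), np.float64(4.268441155227936))}
30.125 [0.5177586  0.07362117 0.08815911] [-7.41953197 -3.40389451 17.17509181]
```

View pics/w5.png

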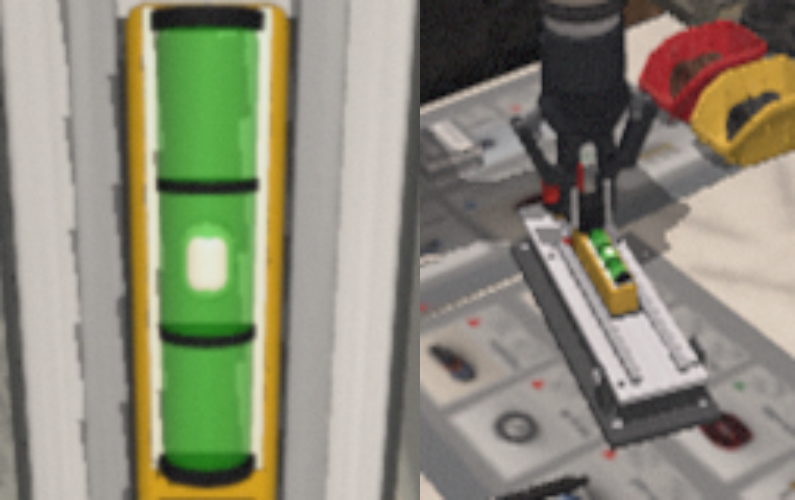

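The bubble is centred between the rings: about -0.5 mm, with rings at crop rows 186 and 335 and the bubble at 263. The level is at the stop and pressed with 17 N.

```bash
python3 -c "
from plant import sign_off
print(sign_off())"
```

```text
the job is handed in; nothing more can be done
None
```

I handed the job in at about 30 s, with the level held against the red stop, pressed down with about 17 N, and the bubble about 0.5 mm from the middle of the rings.

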